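# Wake up the forming press and keep its palm button down

## Robot

A 6-joint arm with a two-finger parallel gripper is mounted at the origin on a cart in front of the work surface, level with it; the furniture and walls round the work are solid. World frame = base frame: x ahead of the robot, y to its left, z up, the work surface at z = 0. Lengths are in m, angles in degrees, forces in N, time in s.
With the tool pointing down it reaches from about 0.35 to 0.875 m from the base axis. Payload 4.2 kg.
Tool frame: the origin (TCP) lies on the centre line of the jaws, within the pads' length; the fingertips stand 17 mm ahead of it and the grasp point (between the pads) lies 2 mm behind it; z points along the fingers, y is the direction in which the jaws open and shut (so a half turn about z gives the same grasp; the last joint's range is limited). The gripper opens to 87 mm and grips with 3 to 60 N. Pads are 19 mm wide; open, the fingers measure 117 mm over their backs; the gripper's body (75 mm by 190 mm) begins 51 mm behind the grasp point.
Start: joints at [86.723, 22.042, 0.453, 0, -68.411, -14.817], TCP at [0.194, 0.594, 0.24] pointing down, gripper open.
Joint ranges: [-179.83, 179.83], [-69.29, 118.12], [-61.27, 80.66], [-181.25, 117.63], [-171.15, -9.14], [-177.46, 177.46]. Speed limits (degrees/s): [159.86, 159.86, 180, 180, 180, 180].

## Interface

Orientations are given as a 3x3 rotation matrix whose columns are the frame's x, y, z axes.
In Python, from station import * gives the robot as it stands.
- The arm moves only by the tool play_rows, never from a script. Its argument "targets" is a list that holds one entry, the list of rows, each a list of 5 numbers: the closure, from 0 (fully open) to 1 (shut), then the shift along the world's x, y, z in m, then the turn about the world's z in rad. In form: [[[gripper, x, y, z, twist], ...]]. A call has 1 to 5 rows; each row is the pose to reach, as a shift and turn from the pose commanded when the call began; what a row does not reach only later rows make up. A row lasts 1/12 s, in which the tool goes at most 41.7 mm and 7.16 degrees, less where a joint would pass 70% of its speed; a pose out of reach is approached as far as the arm can. A call with a gripper value outside its range is refused whole. The fingers move at their own pace and stop on an object; the grip force is fixed at half the most. Time passes only in rows, so rows that repeat a pose let the fingers close. It gives the time, the measured TCP pose, the force and the opening at its end, in the units of the state.
- sense(): the state, without advancing time (a new reading comes with each control period).
- capture(name): name is "side" or "top"; returns the picture (480x640x3 uint8, blue, green, red); there is no depth.
- get_calibration(name): a dict with "camera_matrix" (3x3 intrinsics, pixels), "D" ([k1, k2, p1, p2, k3] as OpenCV has them; the pictures are not rectified), "T" (4x4, takes a point from camera to world coordinates). Camera axes: x right, y up, looking along -z (the intrinsics and any distortion apply to the point x, -y, -z); pixel columns grow to the right and rows downward; lengths in m; the calibration is good to about 2 mm. A picture is of the moment at which its call begins. get_calibration takes no time and is no camera call.
- finish_job(): hands the job in, once; it reports no verdict.
The state is a dict: "time_s": time; "joints": joint angles; "joint_velocities": joint speeds; "effort": joint torques, N m; "tcp_pos": TCP position; "ee_rot": TCP orientation; "wrist_force": force on the tool from outside, world axes, zero at the start; "moment": the same for the moment, N m; "gripper_width": opening from 0.0 (shut) to 1.0 (fully open).
Only numpy, scipy, OpenCV 4.12 (cv2) and the standard library are available. Lean on these libraries where they do the work, as an engineer would, in place of code of your own. Each camera call takes 0.05 s, during which the arm holds its last target. There are 200 camera calls.

## Task

Start the forming press from its four wireless switch boxes, pressing with closed fingers: switch the power rocker fully on by pushing down its raised end, then push the slim round arming button fully in, and last press the mushroom-shaped palm button fully down and keep it there; the program finishes while the fingers still hold the palm button down. Keep to this order, do not press the square stop key, and leave the boxes and everything else on the bench standing where they are: nothing is to be picked up or shoved about.

Things in the scene. Friction and masses are not known exactly. Their poses are not given: they have to be found in the camera images.
- rocker_box: origin at the centre of its underside on the bench, z up; loose, not fastened, about 0.9 kg, on four rubber feet; a plain grey square switch box, 76 x 76 mm, its top face 60 mm above the bench, turned up to 30 degrees either way about the vertical; a small round black blanked entry marks its far (+x) side; it carries the black rocker switch.
- rocker (a joint): the power rocker, rad: -0.2 = off (as it starts, or within 0.02 of it; the end on the box's +x side standing high), +0.2 = fully on (that end down, the other end up). The paddle is 58 mm long along the box's x, 36 mm wide and 9 mm thick, its pivot on the box's axis 69.5 mm above the bench; the upper face of its raised end is about 78 mm high when off and about 70 mm when on. About 3 to 4 N at 19 mm from the pivot turns it; it stays where it is left.
- rocker_raised_end (a point): point on the upper face of the rocker, 19 mm from the pivot, at the end that stands high when off: press down here, it sinks about 7.5 mm.
- arming_box: origin at the centre of its underside on the bench, z up; loose, not fastened, about 0.9 kg, on four rubber feet; a plain grey square switch box, 76 x 76 mm, its top face 60 mm above the bench, turned up to 30 degrees either way about the vertical; a small round black blanked entry marks its far (+x) side; it carries the slim round button.
- arming_button (a joint): the slim round arming button, m: 0 = standing out (as it starts), 0.008 = pushed fully in. About 4 N pushes it; it has no spring and stays in as far as it was pushed. A flat-topped black cylinder 22 mm across in a steel collar 36 mm across and 4 mm high.
- arming_top (a point): centre of the top of the slim round button, 76 mm above the bench when out, 68 mm when fully in; moves straight down.
- palm_box: origin at the centre of its underside on the bench, z up; loose, not fastened, about 0.9 kg, on four rubber feet; a plain grey square switch box, 76 x 76 mm, its top face 60 mm above the bench, turned up to 30 degrees either way about the vertical; a small round black blanked entry marks its far (+x) side; it carries the mushroom-shaped palm button.
- palm_button (a joint): the mushroom palm button, m: 0 = up (as it starts), 0.008 = fully down. Sprung: 3 N starts it, 8 N holds it fully down, it comes up when let go.
- palm_top (a point): centre of the top of the palm button, a black mushroom head 48 mm across, 87 mm above the bench when up, 79 mm when fully down; moves straight down.
- square_box: origin at the centre of its underside on the bench, z up; loose, not fastened, about 0.9 kg, on four rubber feet; a plain grey square switch box, 76 x 76 mm, its top face 60 mm above the bench, turned up to 30 degrees either way about the vertical; a small round black blanked entry marks its far (+x) side; it carries the square key, which is not to be pressed.
- square_key (a joint): the square stop key, m: 0 = up (as it starts), 0.006 = fully down. Sprung, 3 to 6 N. Not to be pressed.
- square_top (a point): centre of the top of the square key, 32 x 32 mm, black, 76 mm above the bench.
- tin: loose bystander: small open banded tin, 50 mm across, 45 mm high; origin at the centre of the underside.
- tape: loose bystander: black tape measure, 67 x 80 x 37 mm; origin at the centre of the underside.
- nut: loose bystander: rusty hexagon nut, 24 x 27 x 12 mm; origin at the centre of the underside.
- petals: loose bystander: sheet-metal blank with three bent petals, 56 x 56 x 15 mm; origin at the centre of the underside.
- punch: loose bystander: dark steel centre punch, 12 x 96 x 11 mm, lying flat; origin at the centre of the underside.

How it is judged:
By the outcome, as a careful person would: the job done as asked, in the order asked, and still so for the second after the job is handed in, while the arm keeps its last pose, push and grip.
It also fails if it takes over 42 s, if anything falls off the work surface, if the arm or the gripper's body presses on something with over 40 N, if the wrist force passes 120 N, or if a joint passes its speed limit or range.

## Working session

There is one attempt and no reset: what is moved stays moved. The work goes in short steps, Python scripts to look and compute and a tool call to move; the robot and the scene stay as the last step left them, time stands still between calls to the robot, and variables do not carry over. Pictures are saved under pics/ and viewed, on a budget of 10 in all, crops included, one or two more only if the job needs it, and the job is handed in when it is done.

Besides the shell and the picture viewer there is one more tool, called after "Emit:" by a JSON object that holds its "method" and its "body". play_rows: Moves the arm, as the interface text tells. Its arguments: {"type":"object","properties":{"targets":{"type":"array","items":{"type":"array","items":{"type":"array","items":{"type":"number"}}}}},"required":["targets"]}

```bash
mkdir -p pics; python3 - <<'E'
from station import *
import cv2
for n in("top","side"):
    cv2.imwrite(f"pics/{n}0.png",capture(n))
    c=get_calibration(n);print(c["camera_matrix"],c["D"],c["T"])
s=sense();print(s)
E
```

```text
[[495.91963743   0.         325.6265588 ]
 [  0.         495.91963743 241.86732874]
 [  0.           0.           1.        ]] [-0.0099391  0.         0.         0.         0.       ] [[ 0.01463318  0.98098591 -0.19352651  0.44265304]
 [-0.99987165  0.01561885  0.00356838  0.24045632]
 [ 0.00652319  0.19344945  0.98108856  0.9456224 ]
 [ 0.          0.          0.          1.        ]]
[[474.89540313   0.         325.50503683]
 [  0.         474.89540313 233.75459972]
 [  0.           0.           1.        ]] [0.02182108 0.         0.         0.         0.        ] [[ 0.78109557  0.52880554 -0.33204579  0.28015327]
 [-0.62425786  0.64954115 -0.43404886 -0.20013075]
 [-0.01385004  0.54631584  0.83746474  0.93020439]
 [ 0.          0.          0.          1.        ]]
{'time_s': 0.1, 'joints': array([ 8.67228643e+01,  2.20880443e+01,  3.86652691e-01, -2.28156908e-02,
       -6.84094432e+01, -1.48166971e+01]), 'joint_velocities': array([ 0.08659514, -0.17041815,  0.19271073,  0.04753073, -0.04305362,
        0.03473641]), 'effort': array([-4.98386107e-04, -3.91690099e+01,  1.87934679e+01,  4.23192635e+00,
        1.34571674e-02, -7.53969175e-05]), 'tcp_pos': array([0.19394488, 0.5936245 , 0.2385511 ]), 'ee_rot': array([[ 9.50503570e-01, -3.10713264e-01, -4.80245431e-04],
       [-3.10713605e-01, -9.50501661e-01, -1.91007525e-03],
       [ 1.37011636e-04,  1.96475213e-03, -9.99998060e-01]]), 'wrist_force': array([ 0.30152788, -0.36549137, -0.19003292]), 'moment': array([ 0.02136749,  0.00754871, -0.04074608]), 'gripper_width': 1.001243814328318}
```

View pics/top0.png

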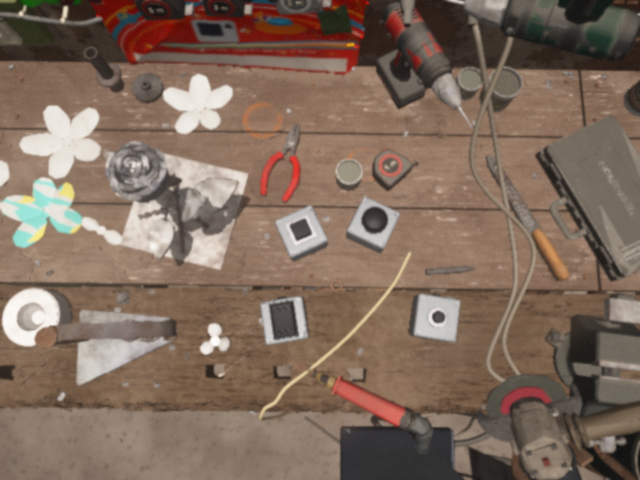

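View pics/side0.png

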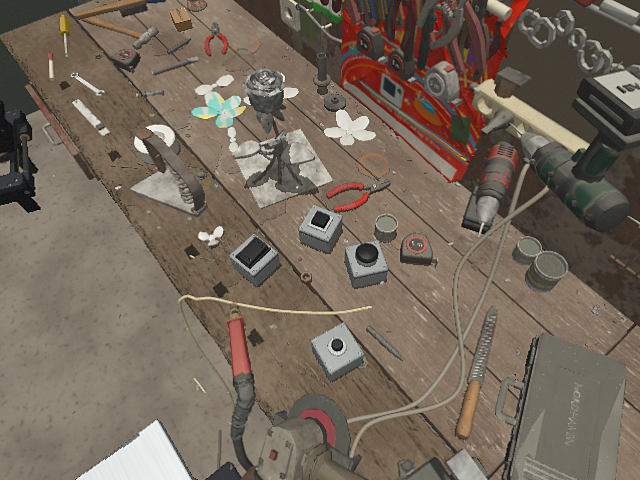

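Top: rocker box near (285,320), arming box (436,317), palm box (373,222), square box (301,231). Side: rocker (254,258), arming (338,350), palm (366,262), square (320,227). I'll enlarge these for exact pixels.

```bash
cat > h.py <<'E'
from station import *
import cv2, numpy as np
C={n:get_calibration(n) for n in("top","side")}
def at(n,u,v,z):
    c=C[n];p=cv2.undistortPoints(np.array([[[u,v]]],float),np.array(c["camera_matrix"]),np.array(c["D"]))[0,0]
    T=np.array(c["T"]);d=T[:3,:3]@[p[0],-p[1],-1];o=T[:3,3]
    return (o+d*(z-o[2])/d[2])[:2]
def px(n,P):
    c=C[n];T=np.array(c["T"]);q=(np.asarray(P,float).reshape(-1,3)-T[:3,3])@T[:3,:3]
    return cv2.projectPoints(q*[1,-1,-1],np.zeros(3),np.zeros(3),np.array(c["camera_matrix"]),np.array(c["D"]))[0][:,0]
E
python3 - <<'E'
import cv2
t=cv2.imread("pics/top0.png");s=cv2.imread("pics/side0.png")
f=lambda i,x,y:cv2.resize(i[y:y+75,x:x+100],None,fx=4,fy=4,interpolation=cv2.INTER_CUBIC)
import numpy as np
cv2.imwrite("pics/c0.png",np.vstack([np.hstack([f(t,235,285),f(t,385,280)]),np.hstack([f(t,325,185),f(t,250,195)])]))
cv2.imwrite("pics/c1.png",np.vstack([np.hstack([f(s,205,220),f(s,290,310)]),np.hstack([f(s,315,228),f(s,270,190)])]))
E
```

```text
(no output)
```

View pics/c0.png

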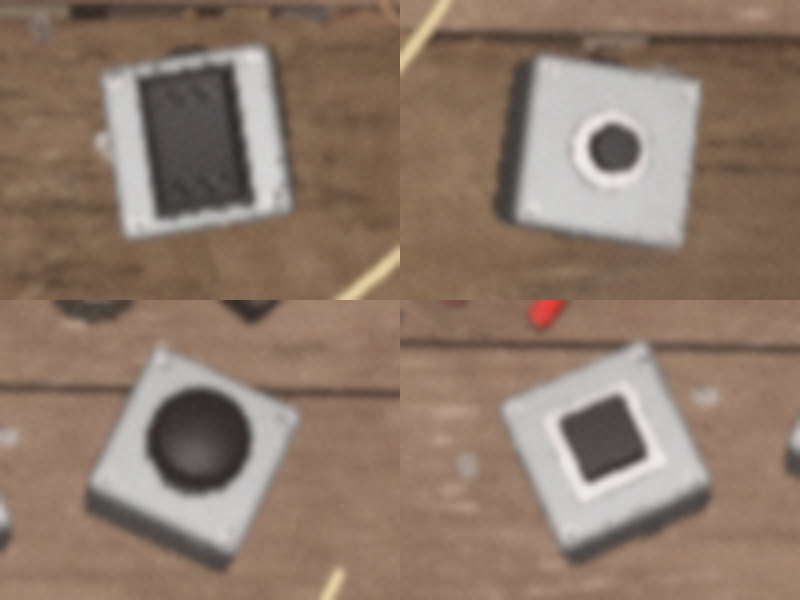

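View pics/c1.png

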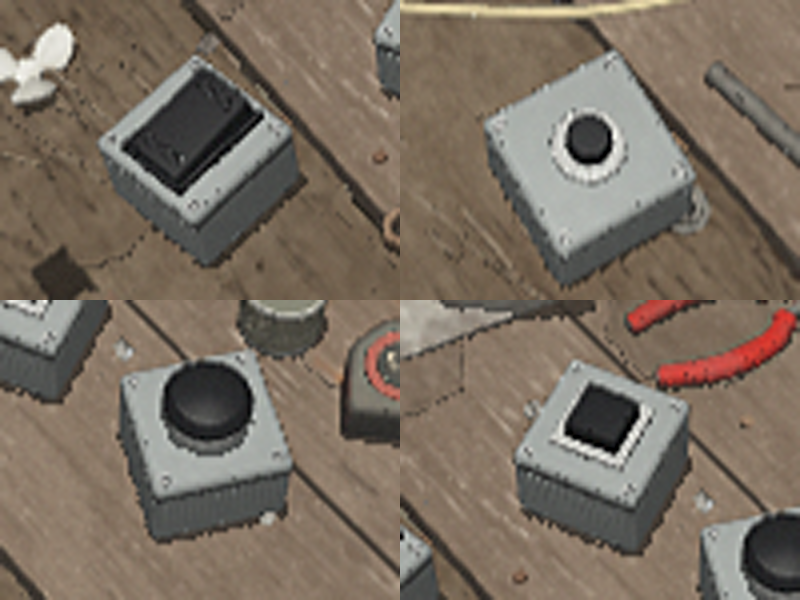

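Crops: top faces' corners and buttons are clear in both views (e.g. rocker box corners in the top tile (104,73),(268,45),(293,210),(126,238); black entry on the upper/+x side). I'll fit 76 mm squares at z=60 mm to both views.

```bash
cat > fit.py <<'E'
from h import *
D={"rocker":([(104,73),(268,45),(293,210),(126,238)],(235,285),[(195,57),(298,128),(205,225),(102,147)],(205,220)),
"arming":([(135,55),(300,80),(283,246),(114,220)],(385,280),[(212,52),(292,178),(165,260),(86,122)],(290,310)),
"palm":([(160,45),(298,113),(232,255),(92,188)],(325,185),[(245,52),(292,165),(160,205),(122,80)],(315,228)),
"square":([(245,43),(308,182),(172,250),(102,107)],(250,195),[(172,60),(290,105),(232,205),(117,158)],(270,190))}
for k,(a,oa,b,ob) in D.items():
    for n,p,o in(("top",a,oa),("side",b,ob)):
        Q=np.array([at(n,x/4+o[0],y/4+o[1],.06) for x,y in p]);c=Q.mean(0)
        e=np.linalg.norm(Q-np.roll(Q,1,0),axis=1)
        # heading mod 90 from the edges
        d=np.roll(Q,-1,0)-Q;z=(d[:,0]+1j*d[:,1])**4
        print(k,n,c.round(4),"yaw%90",np.degrees(np.angle(z.sum())/4).round(1),"edges",(e*1e3).round(1))
pc=lambda n,x,y,o,z:at(n,x/4+o[0],y/4+o[1],z).round(4)
print("arm btn",pc("top",215,148,(385,280),.076),pc("side",190,138,(290,310),.076))
print("palm",pc("top",199,138,(325,185),.079),pc("side",207,97,(315,228),.079))
E
python3 fit.py
```

```text
rocker top [0.4753 0.3078] yaw%90 10.2 edges [72.7 73.7 73.1 73.9]
rocker side [0.4757 0.3045] yaw%90 13.1 edges [72.2 74.6 73.5 75.2]
arming top [0.4842 0.038 ] yaw%90 -8.0 edges [73.4 74.2 73.5 74.8]
arming side [0.4817 0.0361] yaw%90 -8.2 edges [70.2 72.5 70.8 75.6]
palm top [0.6552 0.1492] yaw%90 -25.2 edges [75.1 71.  73.8 70.5]
palm side [0.6519 0.1469] yaw%90 -23.2 edges [69.  72.6 73.1 77.5]
square top [0.6365 0.2813] yaw%90 26.4 edges [72.1 71.6 69.1 74.1]
square side [0.6351 0.2805] yaw%90 25.9 edges [72.9 73.9 73.6 70.5]
arm btn [0.4841 0.0386] [0.4825 0.0362]
palm [0.656  0.1496] [0.6556 0.1508]
```

Both views agree: rocker box (0.4755, 0.306) yaw ~11.5°, arming (0.483, 0.037), palm (0.655, 0.149), with edges 70–77 mm against the real 76. The rocker press point is about (0.496, 0.310). Moving there with the fingers closed and the tool aligned with the rocker.

Emit:
{"method": "play_rows", "body": {"targets": [[[1,0.02,-0.02,0,0.08],[1,0.045,-0.043,0,0.18],[1,0.073,-0.07,0,0.29],[1,0.1,-0.095,0,0.4],[1,0.128,-0.12,0,0.51]]]}}

```text
time_s: 0.52
tcp_pos: [0.3227, 0.4726, 0.2391]
ee_rot: [[0.98, 0.199, -0.001], [0.199, -0.98, -0.001], [-0.001, 0.001, -1.0]]
wrist_force: [0.3, 0.9, 1.2]
gripper_width: 0.704
```

Emit:
{"method": "play_rows", "body": {"targets": [[[1,0.028,-0.026,0,0],[1,0.056,-0.052,0,0],[1,0.084,-0.078,0,0],[1,0.112,-0.104,0,0],[1,0.14,-0.13,0,0]]]}}

```text
time_s: 0.93
tcp_pos: [0.4629, 0.3424, 0.2392]
ee_rot: [[0.981, 0.193, -0.001], [0.193, -0.981, -0.0], [-0.001, 0.0, -1.0]]
wrist_force: [0.3, -0.5, -0.0]
gripper_width: 0.322
```

Emit:
{"method": "play_rows", "body": {"targets": [[[1,0.02,-0.018,-0.01,0],[1,0.035,-0.034,-0.04,0],[1,0.035,-0.034,-0.075,0],[1,0.035,-0.034,-0.11,0],[1,0.035,-0.034,-0.11,0]]]}}

```text
time_s: 1.35
tcp_pos: [0.4933, 0.3059, 0.1219]
ee_rot: [[0.982, 0.19, -0.013], [0.19, -0.982, -0.01], [-0.014, 0.007, -1.0]]
wrist_force: [-0.9, -1.0, -1.1]
gripper_width: 0.02
```

```bash
python3 - <<'E'
from h import *
s=sense();print(s["tcp_pos"],s["ee_rot"].round(3),s["wrist_force"],s["gripper_width"],s["time_s"])
a,b=capture("top"),capture("side")
f=lambda i,x,y:cv2.resize(i[y:y+150,x:x+100],None,fx=4,fy=4,interpolation=cv2.INTER_CUBIC)
cv2.imwrite("pics/r1.png",np.hstack([f(a,235,210),f(b,205,150)]))
E
```

```text
[0.49327631 0.30594863 0.12194837] [[ 0.982  0.19  -0.013]
 [ 0.19  -0.982 -0.01 ]
 [-0.014  0.007 -1.   ]] [-0.93731043 -0.98348082 -1.12381686] 0.019647594298789157 1.35
```

View pics/r1.png

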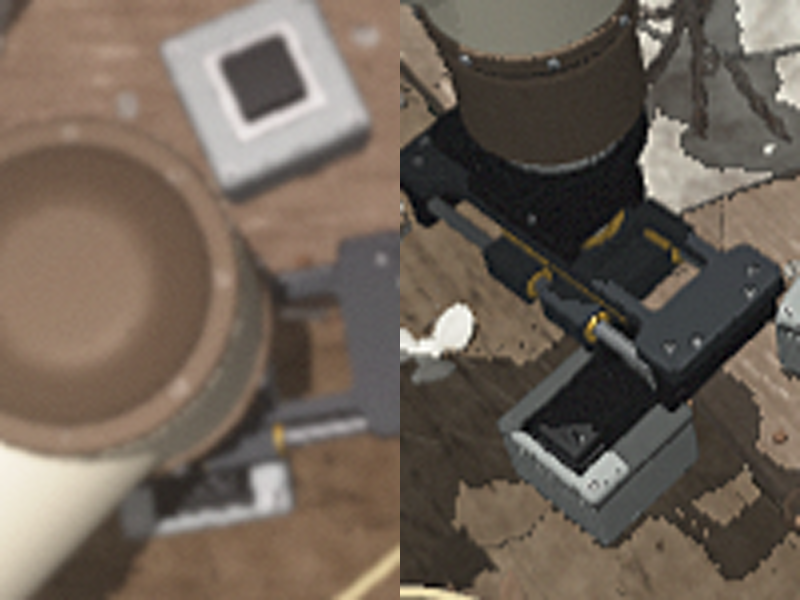

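The view shows the closed gripper over the far half of the rocker box, square with it; the fingertips themselves are hidden. Letting it settle before pressing.

Emit:
{"method": "play_rows", "body": {"targets": [[[1,0,0,0,0],[1,0,0,0,0],[1,0,0,0,0]]]}}

```text
time_s: 1.7
tcp_pos: [0.4978, 0.3113, 0.1319]
ee_rot: [[0.981, 0.194, 0.003], [0.194, -0.981, 0.003], [0.004, -0.002, -1.0]]
wrist_force: [-0.1, 0.1, -0.1]
gripper_width: -0.0
```

Emit:
{"method": "play_rows", "body": {"targets": [[[1,0,0,-0.01,0],[1,0,0,-0.02,0],[1,0,0,-0.028,0],[1,0,0,-0.032,0],[1,0,0,-0.035,0]]]}}

```text
time_s: 2.12
tcp_pos: [0.497, 0.3097, 0.0937]
ee_rot: [[0.981, 0.193, -0.001], [0.193, -0.981, -0.002], [-0.001, 0.001, -1.0]]
wrist_force: [0.5, -2.1, 2.5]
gripper_width: 0.004
```

Emit:
{"method": "play_rows", "body": {"targets": [[[1,0,0,-0.001,0],[1,0,0,-0.002,0],[1,0,0,-0.003,0],[1,0,0,-0.004,0],[1,0,0,-0.004,0]]]}}

```text
time_s: 2.53
tcp_pos: [0.4974, 0.3101, 0.091]
ee_rot: [[0.981, 0.193, 0.001], [0.193, -0.981, 0.0], [0.001, -0.0, -1.0]]
wrist_force: [0.7, -2.0, 3.0]
gripper_width: 0.005
```

Emit:
{"method": "play_rows", "body": {"targets": [[[1,0,0,-0.001,0],[1,0,0,-0.002,0],[1,0,0,-0.003,0],[1,0,0,-0.003,0],[1,0,0,-0.003,0]]]}}

```text
time_s: 2.95
tcp_pos: [0.4979, 0.3103, 0.0887]
ee_rot: [[0.981, 0.194, 0.002], [0.194, -0.981, 0.001], [0.002, -0.0, -1.0]]
wrist_force: [1.3, -2.6, 6.1]
gripper_width: 0.005
```

Contact at about 3 N, now turning past level. Continuing down in small steps until it stops hard.

Emit:
{"method": "play_rows", "body": {"targets": [[[1,0,0,-0.001,0],[1,0,0,-0.002,0],[1,0,0,-0.002,0],[1,0,0,-0.002,0]]]}}

```text
time_s: 3.28
tcp_pos: [0.498, 0.3104, 0.0884]
ee_rot: [[0.981, 0.194, 0.003], [0.194, -0.981, 0.001], [0.003, -0.0, -1.0]]
wrist_force: [-1.2, -4.0, 13.1]
gripper_width: 0.007
```

Emit:
{"method": "play_rows", "body": {"targets": [[[1,0,0,-0.001,0],[1,0,0,-0.002,0],[1,0,0,-0.002,0],[1,0,0,-0.002,0]]]}}

```text
time_s: 3.62
tcp_pos: [0.4981, 0.3104, 0.0881]
ee_rot: [[0.981, 0.195, 0.003], [0.195, -0.981, 0.001], [0.003, -0.0, -1.0]]
wrist_force: [-3.9, -5.0, 23.0]
gripper_width: 0.001
```

Hard stop at tip height 71 mm with 23 N, which matches a fully-on rocker for contact at about 12 mm from the pivot. Lifting and moving to the arming button.

Emit:
{"method": "play_rows", "body": {"targets": [[[1,0,0,0.008,0],[1,0,0,0.03,0],[1,0,0,0.055,0],[1,-0.002,-0.025,0.056,-0.1],[1,-0.004,-0.06,0.056,-0.2]]]}}

```text
time_s: 4.03
tcp_pos: [0.494, 0.2527, 0.1409]
ee_rot: [[1.0, -0.007, 0.004], [-0.007, -1.0, 0.004], [0.004, -0.004, -1.0]]
wrist_force: [0.4, -0.6, -1.0]
gripper_width: 0.006
```

Emit:
{"method": "play_rows", "body": {"targets": [[[1,-0.002,-0.038,0,-0.1],[1,-0.004,-0.076,0,-0.14],[1,-0.006,-0.114,0,-0.14],[1,-0.008,-0.152,0,-0.14],[1,-0.009,-0.185,0,-0.14]]]}}

```text
time_s: 4.45
tcp_pos: [0.483, 0.0634, 0.1391]
ee_rot: [[0.989, -0.146, -0.001], [-0.146, -0.989, 0.001], [-0.001, -0.001, -1.0]]
wrist_force: [-0.1, 0.6, 0.5]
gripper_width: 0.003
```

Emit:
{"method": "play_rows", "body": {"targets": [[[1,-0.001,-0.018,0,0],[1,-0.001,-0.028,0,0],[1,-0.001,-0.028,0,0],[1,-0.001,-0.028,0,0]]]}}

```text
time_s: 4.78
tcp_pos: [0.4834, 0.0374, 0.1394]
ee_rot: [[0.989, -0.146, 0.0], [-0.146, -0.989, 0.001], [0.0, -0.001, -1.0]]
wrist_force: [-0.0, -0.0, 0.1]
gripper_width: 0.009
```

```bash
python3 - <<'E'
from h import *
s=sense();print(s["tcp_pos"],s["wrist_force"],s["time_s"])
a,b=capture("top"),capture("side")
cv2.imwrite("pics/a1.png",np.hstack([cv2.resize(i[y:y+150,x:x+100],None,fx=4,fy=4,interpolation=cv2.INTER_CUBIC) for i,x,y in((a,235,240),(b,205,200))]+[]))
cv2.imwrite("pics/a2.png",np.hstack([cv2.resize(i[y:y+150,x:x+100],None,fx=4,fy=4,interpolation=cv2.INTER_CUBIC) for i,x,y in((a,385,240),(b,290,260))]))
E
```

```text
[0.48335757 0.03744074 0.13942981] [-0.03771791 -0.04725648  0.09215037] 4.7833
```

View pics/a1.png

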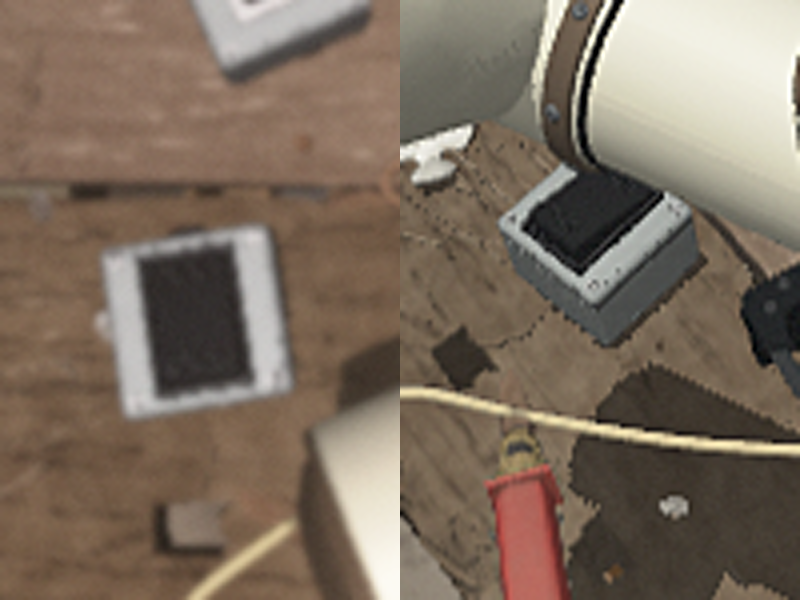

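View pics/a2.png

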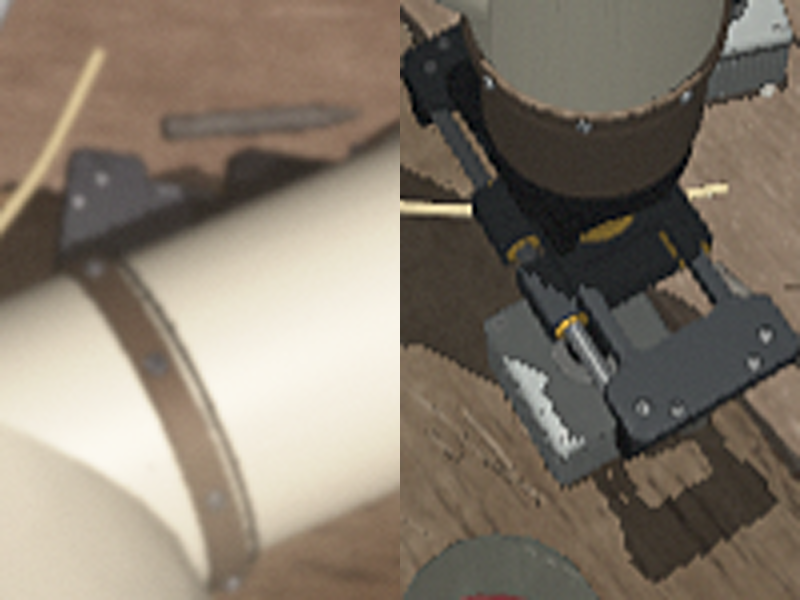

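The rocker now tilts the other way with its near end up (around (150,215) in the left half of the side view), and its box hasn't moved (same top corners). The gripper is above the arming box; pressing.

Emit:
{"method": "play_rows", "body": {"targets": [[[1,0,0,-0.012,0],[1,0,0,-0.024,0],[1,0,0,-0.034,0],[1,0,0,-0.038,0],[1,0,0,-0.041,0]]]}}

```text
time_s: 5.3
tcp_pos: [0.4831, 0.038, 0.0979]
ee_rot: [[0.99, -0.144, -0.001], [-0.144, -0.99, -0.0], [-0.001, 0.0, -1.0]]
wrist_force: [-0.8, 0.8, -0.1]
gripper_width: 0.009
```

Emit:
{"method": "play_rows", "body": {"targets": [[[1,0,0,-0.002,0],[1,0,0,-0.004,0],[1,0,0,-0.006,0],[1,0,0,-0.008,0],[1,0,0,-0.009,0]]]}}

```text
time_s: 5.72
tcp_pos: [0.4835, 0.0374, 0.0901]
ee_rot: [[0.989, -0.145, 0.001], [-0.145, -0.989, 0.001], [0.001, -0.001, -1.0]]
wrist_force: [-1.6, 2.6, 4.8]
gripper_width: 0.003
```

Emit:
{"method": "play_rows", "body": {"targets": [[[1,0,0,-0.001,0],[1,0,0,-0.002,0],[1,0,0,-0.003,0],[1,0,0,-0.003,0],[1,0,0,-0.003,0]]]}}

```text
time_s: 6.13
tcp_pos: [0.4835, 0.0372, 0.0866]
ee_rot: [[0.989, -0.145, 0.001], [-0.145, -0.989, 0.0], [0.001, -0.0, -1.0]]
wrist_force: [-0.8, 1.3, 2.8]
gripper_width: 0.007
```

Emit:
{"method": "play_rows", "body": {"targets": [[[1,0,0,-0.001,0],[1,0,0,-0.002,0],[1,0,0,-0.003,0],[1,0,0,-0.003,0],[1,0,0,-0.003,0]]]}}

```text
time_s: 6.55
tcp_pos: [0.4836, 0.0372, 0.0852]
ee_rot: [[0.99, -0.144, 0.001], [-0.144, -0.99, -0.0], [0.001, -0.0, -1.0]]
wrist_force: [-4.1, 3.0, 15.0]
gripper_width: 0.006
```

Emit:
{"method": "play_rows", "body": {"targets": [[[1,0,0,-0.001,0],[1,0,0,-0.002,0],[1,0,0,-0.002,0],[1,0,0,-0.002,0]]]}}

```text
time_s: 6.88
tcp_pos: [0.4837, 0.0372, 0.0851]
ee_rot: [[0.99, -0.144, 0.002], [-0.144, -0.99, -0.0], [0.002, 0.0, -1.0]]
wrist_force: [-9.2, 2.9, 28.5]
gripper_width: 0.007
```

Hard stop at tip height 68.1 mm, exactly "fully in", at 28 N. On to the palm button.

Emit:
{"method": "play_rows", "body": {"targets": [[[1,0,0,0.008,0],[1,0,0,0.03,0],[1,0,0,0.056,0],[1,0.015,0.01,0.06,0],[1,0.04,0.026,0.06,0]]]}}

```text
time_s: 7.3
tcp_pos: [0.522, 0.062, 0.1433]
ee_rot: [[0.989, -0.147, 0.001], [-0.147, -0.989, 0.0], [0.001, -0.001, -1.0]]
wrist_force: [1.1, -0.3, 0.1]
gripper_width: 0.005
```

Emit:
{"method": "play_rows", "body": {"targets": [[[1,0.03,0.02,0,0],[1,0.06,0.04,0,0],[1,0.09,0.06,0,0],[1,0.115,0.075,0,0],[1,0.131,0.086,0,0]]]}}

```text
time_s: 7.72
tcp_pos: [0.6556, 0.1497, 0.1397]
ee_rot: [[0.989, -0.145, -0.002], [-0.145, -0.989, -0.001], [-0.002, 0.002, -1.0]]
wrist_force: [-0.1, -0.1, 0.9]
gripper_width: 0.004
```

Emit:
{"method": "play_rows", "body": {"targets": [[[1,0,0,0,0],[1,0,0,0,0],[1,0,0,0,0]]]}}

```text
time_s: 7.97
tcp_pos: [0.6529, 0.1482, 0.1403]
ee_rot: [[0.989, -0.146, -0.003], [-0.146, -0.989, -0.001], [-0.003, 0.002, -1.0]]
wrist_force: [0.3, -0.3, 0.9]
gripper_width: 0.003
```

```bash
python3 - <<'E'
from h import *
a,b=capture("top"),capture("side")
cv2.imwrite("pics/p1.png",np.hstack([cv2.resize(i[y:y+150,x:x+100],None,fx=4,fy=4,interpolation=cv2.INTER_CUBIC) for i,x,y in((a,385,240),(b,295,235))]))
E
```

```text
(no output)
```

View pics/p1.png

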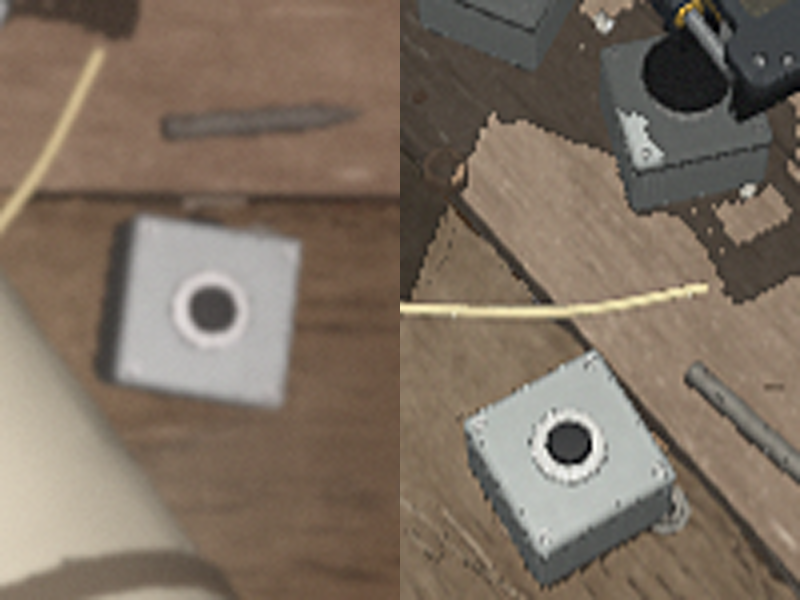

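The arming button is in, now centred at (211,308) in the top tile, with its box unmoved. Pressing the palm button.

Emit:
{"method": "play_rows", "body": {"targets": [[[1,0.001,0.001,-0.012,0],[1,0.001,0.001,-0.022,0],[1,0.001,0.001,-0.028,0],[1,0.001,0.001,-0.031,0],[1,0.001,0.001,-0.033,0]]]}}

```text
time_s: 8.48
tcp_pos: [0.6545, 0.1498, 0.1073]
ee_rot: [[0.989, -0.145, -0.002], [-0.145, -0.989, -0.001], [-0.002, 0.001, -1.0]]
wrist_force: [0.5, 0.5, 0.6]
gripper_width: 0.007
```

Emit:
{"method": "play_rows", "body": {"targets": [[[1,0,0,-0.002,0],[1,0,0,-0.004,0],[1,0,0,-0.006,0],[1,0,0,-0.008,0],[1,0,0,-0.009,0]]]}}

```text
time_s: 8.9
tcp_pos: [0.6554, 0.1502, 0.1005]
ee_rot: [[0.989, -0.145, 0.001], [-0.145, -0.989, 0.0], [0.001, -0.0, -1.0]]
wrist_force: [-1.5, -0.5, 4.2]
gripper_width: 0.007
```

Emit:
{"method": "play_rows", "body": {"targets": [[[1,0,0,-0.001,0],[1,0,0,-0.002,0],[1,0,0,-0.003,0],[1,0,0,-0.003,0],[1,0,0,-0.003,0]]]}}

```text
time_s: 9.32
tcp_pos: [0.6554, 0.1502, 0.0979]
ee_rot: [[0.989, -0.145, 0.001], [-0.145, -0.989, 0.0], [0.001, -0.0, -1.0]]
wrist_force: [-2.5, 0.6, 6.4]
gripper_width: 0.004
```

Emit:
{"method": "play_rows", "body": {"targets": [[[1,0,0,-0.001,0],[1,0,0,-0.002,0],[1,0,0,-0.003,0],[1,0,0,-0.003,0],[1,0,0,-0.003,0]]]}}

```text
time_s: 9.73
tcp_pos: [0.6554, 0.1502, 0.0964]
ee_rot: [[0.99, -0.144, 0.002], [-0.144, -0.99, 0.0], [0.002, -0.0, -1.0]]
wrist_force: [-4.5, -0.7, 11.8]
gripper_width: 0.006
```

Emit:
{"method": "play_rows", "body": {"targets": [[[1,0,0,-0.001,0],[1,0,0,-0.002,0],[1,0,0,-0.002,0],[1,0,0,-0.002,0],[1,0,0,-0.002,0]]]}}

```text
time_s: 10.15
tcp_pos: [0.6555, 0.1502, 0.0964]
ee_rot: [[0.99, -0.144, 0.003], [-0.144, -0.99, -0.0], [0.003, -0.0, -1.0]]
wrist_force: [-7.4, -0.3, 18.7]
gripper_width: 0.005
```

Hard stop with the tip at 79.4 mm and 19 N, well above the 8 N that holds it. One last look, then hand in.

```bash
python3 - <<'E'
from h import *
a,b=capture("top"),capture("side")
cv2.imwrite("pics/f.png",np.hstack([cv2.resize(i[y:y+180,x:x+180],(400,400),interpolation=cv2.INTER_CUBIC) for i,x,y in((a,235,170),(b,215,190))]))
s=sense();print(s["tcp_pos"],s["wrist_force"],s["time_s"])
E
```

```text
[0.65551142 0.15017556 0.0963152 ] [-7.41691487 -0.17316988 18.57054978] 10.25
```

View pics/f.png

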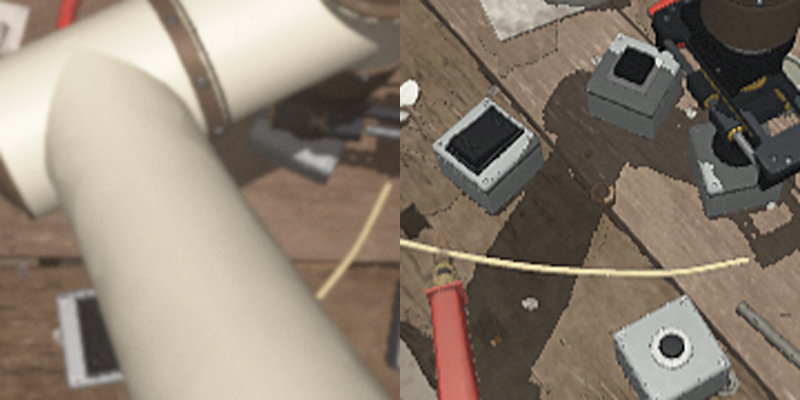

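The side view shows all four boxes where they were, the rocker on (85,140), the arming button in (270,345), the square key untouched (235,65), and the fingers on the palm button (330,150).

```bash
python3 -c "
from station import *
print(finish_job())"
```

```text
the job is handed in; nothing more can be done
None
```

The press sequence is done in the order asked, and I handed the job in at about 10 s with the closed fingers still holding the palm button down.

| Control | Fingertip height at the stop | Force at the stop | What the check showed |
|---|---|---|---|
| Power rocker | 71 mm, contact about 12 mm from the pivot | 23 N | Picture shows it tipped over, near end now up |
| Arming button | 68.1 mm (68 mm is fully in) | 28 N | Picture shows it pushed in |
| Palm button | 79.4 mm (79 mm is fully down) | 19 N, held (8 N is enough) | Fingertip height and force only; the gripper hides the button |

In the pictures the four boxes had not moved, and the square stop key was never touched. I looked at the bystanders only where they showed in the picture crops.

No check failed. The two cameras differed by about 3 mm on the box positions. At the end there was also about 7 N of sideways force on the palm button, but the gripper position stayed steady.

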